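# Unclip the blue filter cover

## Task

Take the blue filter cover off its small air cleaner: pinch its two orange tabs together until they stop, lift the cover off and lay it flat, tabs up, in the steel parts tray, then let go. Set it down rather than dropping it, and leave the grey cover clipped on the other air cleaner.

Things in the scene. Friction and masses are not known exactly. Their poses are not given: they have to be found in the camera images.
- blue_grip (a point): Blue filter cover: centre between its 2 upright orange tabs, 16 mm above its plate's top, 14 mm below the tab tops. z up, y across the tabs. Plate 110 (x) x 90 (y) x 4 mm, under 200 g, flush in the top of a white air cleaner lying on its back (150 x 130 x 80 mm high, fixed). Tabs 24 mm wide (x), outer faces at y = +-27 mm. Hooks and ribs below reach 36 mm under this point; laid flat, the cover stands on them.
- blue_tab_a (a joint): How far the blue cover's +y tab is pushed inward (towards the other tab), in m: 0 at rest, 0.010 fully in against a stop; sprung, 2 N to start, 6 N fully in. At rest its hook catches under a ledge of the air cleaner; fully in, the hook is clear. With both tabs held in, the cover lifts straight up and is carried by its tabs.
- blue_tab_b (a joint): The same for the blue cover's -y tab, which moves towards +y.
- tray_floor (a point): Open steel parts tray (fixed to the table): centre of the upper side of its floor, 4 mm above the table. 228 mm (its x) x 178 mm (its y) outside, 4 mm walls that rise 20 mm above the floor; z up.
- grey_grip (a point): The same point on an identical cover but with a grey plate (orange tabs too), clipped on an identical white air cleaner. To be left alone. The two air cleaners and the tray stand in any order, side by side.
Not all that is in view belongs to the job. There is more than one size of the part that bears blue_grip; the job needs the larger.

How it is judged:
On the way, in this order (a step that is already met when the one before it is completed fails the run):
1. both tabs of the blue cover are squeezed in (7 mm or more) while it still sits in its air cleaner (value of joint each of blue_tab_a, blue_tab_b above 0.007 m and distance of blue_grip from where it was at the start of the episode below 0.012 m), for 0.1 s.
2. the blue cover is lifted clear of its air cleaner (40 mm or more) (distance of blue_grip from where it was at the start of the episode above 0.04 m), for 0.1 s.
At the end, for the whole second after the job is handed in: The blue cover lies still and flat (within 10 degrees) with its tabs up on the floor of the parts tray: its grip point 30 to 42 mm above the tray's floor and within 80 mm (x) and 60 mm (y) of the tray's centre, released; the grey cover is still clipped on, within 10 mm of where it was (z of blue_grip in the frame of tray_floor between 0.03 and 0.042 m and x of blue_grip in the frame of tray_floor between -0.08 and 0.08 m and y of blue_grip in the frame of tray_floor between -0.06 and 0.06 m and angle between blue_grip's own z axis and vertical below 0.17 rad and linear speed of blue_cover below 0.02 m/s and distance of grey_grip from where it was at the start of the episode below 0.01 m); the robot touches nothing.
It fails at once if the grey cover is shifted by more than 10 mm (distance of grey_grip from where it was at the start of the episode above 0.01 m).
It fails at once if the blue cover, once off its air cleaner, is let go more than 40 mm above where it would lie (distance of blue_grip from where it was at the start of the episode above 0.04 m and z of blue_grip in the frame of tray_floor above 0.078 m and contact force between the fingers and blue_cover below 0.05 N).
It also fails if it takes over 42 s, if anything falls off the work surface, if the arm or the gripper's body presses on something with over 40 N, if the wrist force passes 120 N, or if a joint passes its speed limit or range.

## Robot

A 6-joint arm with a two-finger parallel gripper is mounted at the origin on the work surface. World frame = base frame: x ahead of the robot, y to its left, z up, the work surface at z = 0. Lengths are in m, angles in rad, forces in N, time in s.
With the tool pointing down it reaches from about 0.375 to 0.9 m from the base axis. Payload 3.1 kg.
Tool frame: the origin (TCP) lies between the finger pads; the fingertips stand 11 mm ahead of it and the grasp point (between the pads) lies 8 mm behind it; z points along the fingers, y is the direction in which the jaws open and shut (so a half turn about z gives the same grasp; the last joint's range is limited). The gripper opens to 85 mm and grips with 20 to 120 N. Pads are 22 mm wide; open, the fingers measure 114 mm over their backs; the gripper's body (76 mm by 85 mm) begins 54 mm behind the grasp point. The pads swing forward as they close: fully open they stand 13 mm farther back than shut.
Start: joints at [-1.484, 0.527, 1.433, -0, 1.181, -0.178], TCP at [0.164, -0.603, 0.242] pointing down, gripper open.
Joint ranges: [-3.08, 3.08], [-0.75, 2.2], [0.22, 2.44], [-1.43, 4.57], [0, 2.65], [-2.85, 2.85]. Speed limits (rad/s): [2.79, 2.79, 3.14, 3.14, 3.14, 3.14].

## Interface

Orientations are given as a unit quaternion [x, y, z, w].
In Python, from station import manip gives the robot as it stands.
- The arm moves only by the tool move_arm, never from a script. Its argument "deltas" is a list of rows, each a list of 5 numbers: the shift along the tool's x, y, z in units of 40 cm (1.0 is 40 cm), then the turn about the tool's z in units of 0.5 rad (1.0 is 0.5 rad), then the opening in per cent of the stroke, from 0 (shut) to 100 (fully open). In form: [[x, y, z, twist, grip], ...]. A call has exactly 8 rows; each row is the pose to reach, as a shift and turn from the pose commanded when the call began, along the tool's axes at that moment; what a row does not reach only later rows make up. A row lasts 1/12 s, in which the tool goes at most 41.7 mm and 7.16 degrees, less where a joint would pass 70% of its speed; a pose out of reach is approached as far as the arm can. A call with a number of a shift or a turn outside -1 to 1 is refused whole. A call with a gripper value outside its range is refused whole. The fingers move at their own pace and stop on an object; "force" is the grip in N (left out, the last holds). Time passes only in rows, so rows that repeat a pose let the fingers close, or fill a call up. It gives the time, the measured TCP pose, the force and the opening at its end, in the units of the state.
- manip.sense(): the state, without advancing time (a new reading comes with each control period).
- manip.snapshot(name): name is "scene" or "side" or "wrist"; returns (picture, depth): 420x560x3 uint8, red, green, blue; 420x560 float32, m along the optical axis (not along the pixel's ray), 0 where there is no reading.
- manip.get_calibration(name): a dict with "vfov" (degrees; the focal length in pixels is half the picture's height over the tangent of half this angle, whatever the lens; pixels are square), "cx", "cy" (the principal point, pixels), "D" ([k1, k2, p1, p2, k3] as OpenCV has them; the pictures are not rectified), "pose" (4x4, takes a point from camera to world coordinates). Camera axes: x right, y down, z forward; pixel columns grow to the right and rows downward; lengths in m; the calibration is good to about 2 mm. A picture is of the moment at which its call begins: read the wrist's pose just before it. get_calibration takes no time and is no camera call; for the wrist camera it gives the pose at the moment of the call.
- manip.sign_off(): hands the job in, once; it reports no verdict.
The state is a dict: "t": time; "q": joint angles; "qd": joint speeds; "tau": joint torques, N m; "tcp_pos": TCP position; "tool_rot": TCP orientation; "force": force on the tool from outside, world axes, zero at the start; "ft_torque": the same for the moment, N m; "finger_gap": opening from 0.0 (shut) to 1.0 (fully open).
Only numpy, scipy, OpenCV 4.12 (cv2) and the standard library are available. Lean on these libraries where they do the work, as an engineer would, in place of code of your own. Each camera call takes 0.05 s, during which the arm holds its last target.

## Working session

There is one attempt and no reset: what is moved stays moved. The work goes in short steps, Python scripts to look and compute and a tool call to move; the robot and the scene stay as the last step left them, time stands still between calls to the robot, and variables do not carry over. Pictures are saved under pics/ and viewed, and the job is handed in when it is done.

Besides the shell and the picture viewer there is one more tool, called after "Emit:" in YAML: its name, and indented under it one key for each argument. move_arm: Moves the arm, as the interface text tells. Its arguments: {"type":"object","properties":{"deltas":{"type":"array","items":{"type":"array","items":{"type":"number"}}},"force":{"type":"number"}},"required":["deltas"]}

```bash
ls; mkdir -p pics; python3 - <<'E'
from station import manip
import cv2,numpy as np
print(manip.sense())
for n in ["scene","side","wrist"]:
    c=manip.get_calibration(n);print(n,c)
    p,d=manip.snapshot(n)
    np.savez(f"pics/{n}0.npz",p=p,d=d,pose=np.array(c["pose"]))
    cv2.imwrite(f"pics/{n}0.png",p[:,:,::-1])
E
```

```text
pics
{'t': 0.0, 'q': array([-1.48352435e+00,  5.28467019e-01,  1.43389041e+00, -6.56821701e-06,
        1.18139303e+00, -1.78528457e-01]), 'qd': array([ 0.0003639 , -0.00094677,  0.00207623, -0.00030118,  0.00082995,
        0.00057882]), 'tau': array([ 3.52629286e-04, -4.42348945e+01, -1.78025758e+01, -2.88410783e-04,
        8.61384789e-03, -5.70575139e-06]), 'tcp_pos': array([ 0.16412497, -0.60235591,  0.24133685]), 'tool_rot': array([ 9.91181015e-01,  1.32510499e-01,  4.61775892e-05, -1.07791777e-03]), 'force': array([0.47499543, 0.44751883, 0.42455722]), 'ft_torque': array([-0.00082912, -0.05100462, -0.07251304]), 'finger_gap': 0.9970228833695935}
scene {'vfov': 56.764121464584605, 'cx': 274.52010672597936, 'cy': 209.2871675241243, 'D': array([-0.00159372,  0.        ,  0.        ,  0.        ,  0.        ]), 'pose': array([[-0.82677751,  0.36931231, -0.42431989,  0.98089334],
       [ 0.56221317,  0.51721646, -0.64529334,  0.7786332 ],
       [-0.01884954, -0.77207225, -0.63525518,  0.75230623],
       [ 0.        ,  0.        ,  0.        ,  1.        ]])}
side {'vfov': 52.282
[... 202 characters left out ...]
874],
       [-0.46598259,  0.51580502, -0.71889179,  0.74684985],
       [ 0.00330462, -0.81147607, -0.58437631,  0.65641334],
       [ 0.        ,  0.        ,  0.        ,  1.        ]])}
wrist {'vfov': 61.64391332310855, 'cx': 278.50620594080175, 'cy': 210.68288610267038, 'D': array([-0.0544888,  0.       ,  0.       ,  0.       ,  0.       ]), 'pose': array([[ 2.63305947e-01, -9.23478902e-01, -2.79028129e-01,
         2.36435136e-01],
       [-9.64712144e-01, -2.52254312e-01, -7.54866916e-02,
        -5.83329097e-01],
       [-6.75681449e-04,  2.89057919e-01, -9.57311372e-01,
         3.72838231e-01],
       [ 0.00000000e+00,  0.00000000e+00,  0.00000000e+00,
         1.00000000e+00]])}
```

View pics/scene0.png

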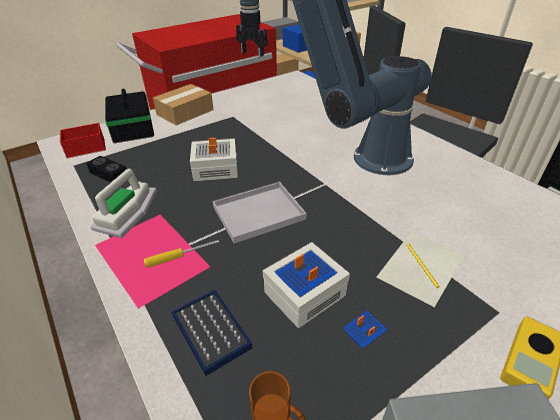

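View pics/side0.png

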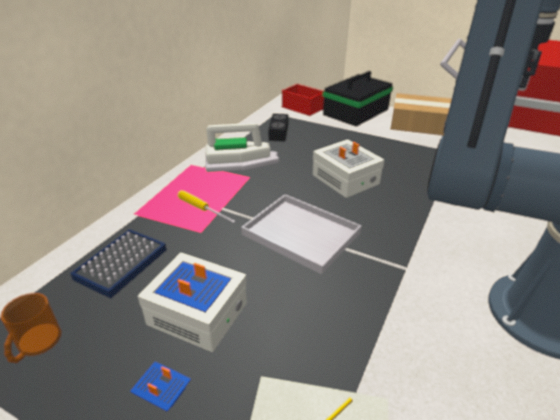

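View pics/wrist0.png

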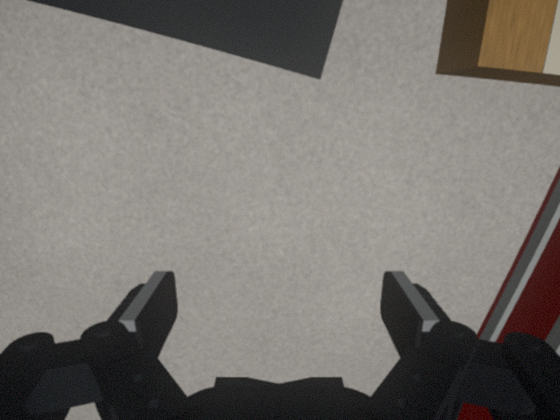

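The scene view shows the large blue cover on its cleaner at (306,270), the small decoy at (365,328), the tray at (260,210) and the grey cover at (213,150). The side view has the large blue cover at (193,287), the tray at (302,230) and the grey cover at (348,155). The robot's own arm isn't in the way. Next I measure these.

```bash
cat > h.py <<'E'
import numpy as np,cv2
from station import manip
def K(c,H=420):
    f=H/2/np.tan(np.radians(c["vfov"])/2)
    return np.array([[f,0,c["cx"]],[0,f,c["cy"]],[0,0,1]])
def rays(c,uv,pose):
    n=cv2.undistortPoints(np.array(uv,float).reshape(-1,1,2),K(c),np.array(c["D"])).reshape(-1,2)
    return np.c_[n,np.ones(len(n))]
def depthpts(c,uv,d,pose):
    r=rays(c,uv,pose); z=np.array([d[int(v),int(u)] for u,v in uv])
    ok=z>0
    return ((r*z[:,None])@pose[:3,:3].T+pose[:3,3])[ok],ok
def plane(c,uv,z0,pose):
    r=rays(c,uv,pose)@pose[:3,:3].T; o=pose[:3,3]
    return o+r*((z0-o[2])/r[:,2])[:,None]
def masks(p):
    h=cv2.cvtColor(p,cv2.COLOR_RGB2HSV)
    return dict(blue=cv2.inRange(h,(105,120,60),(125,255,255)),orange=cv2.inRange(h,(3,140,110),(16,255,255)))
E
python3 - <<'E'
from h import *
for n in ["scene","side"]:
    z=np.load(f"pics/{n}0.npz");p,d,pose=z["p"],z["d"],z["pose"];c=manip.get_calibration(n)
    print(n)
    for k,m in masks(p).items():
        N,L,S,C=cv2.connectedComponentsWithStats(m)
        for i in range(1,N):
            if S[i,4]<25: continue
            v,u=np.where(L==i)
            P,_=depthpts(c,np.c_[u,v],d,pose)
            if len(P)<10: continue
            print(k,C[i].round(),S[i,4],"mean",P.mean(0).round(4),"zpct",np.percentile(P[:,2],[5,50,95]).round(3))
            if k=="blue" and S[i,4]>400:
                Q=P[np.abs(P[:,2]-np.median(P[:,2]))<.01]
                r=cv2.minAreaRect((Q[:,:2]*1000).astype(np.float32)); print("   rect",r)
    # tray : points by height from depth
E
```

```text
scene
blue [293.  38.] 501 mean [-0.8629 -1.7091 -0.1177] zpct [-0.195 -0.124 -0.068]
   rect ((-943.7364501953125, -1853.714111328125), (476.5548400878906, 135.2189178466797), 63.32887649536133)
blue [310.  73.] 46 mean [-1.0471 -1.7261 -0.4328] zpct [-0.471 -0.463 -0.452]
blue [305. 274.] 1104 mean [0.6039 0.3249 0.0791] zpct [0.077 0.079 0.081]
   rect ((600.58984375, 318.9415588378906), (110.4725341796875, 94.38518524169922), 2.9934804439544678)
blue [210. 332.] 530 mean [0.8371 0.2964 0.0208] zpct [0.018 0.021 0.023]
   rect ((832.8555908203125, 285.1741638183594), (171.66912841796875, 109.8342056274414), 89.3635025024414)
blue [364. 330.] 741 mean [0.5587 0.4792 0.0123] zpct [0.009 0.013 0.015]
   rect ((556.6768798828125, 477.9466552734375), (77.96705627441406, 61.76097106933594), 1.2229806184768677)
orange [173.  90.] 57 mean [ 0.324  -1.1585 -0.047 ] zpct [-0.17  -0.055  0.079]
orange [445. 109.] 211 mean [-1.9362 -0.9888 -0.7195] zpct [-0.742 -0.721 -0.696]
orange [479. 123.] 41 mean [-1.9381 -0.6586 -0.7167] zpct [-0.74  -0.715 -0.695]
orange [212. 145.] 105 mean [ 0.5236 
[... 998 characters left out ...]
[0.081 0.096 0.109]
orange [342. 152.] 48 mean [ 0.5294 -0.2687  0.0964] zpct [0.085 0.097 0.108]
orange [200. 270.] 111 mean [0.5972 0.2964 0.0969] zpct [0.083 0.097 0.11 ]
orange [184. 287.] 120 mean [0.5946 0.3453 0.0986] zpct [0.085 0.099 0.111]
orange [ 42. 299.] 70 mean [0.8093 0.4713 0.0813] zpct [0.064 0.084 0.086]
orange [  4. 316.] 56 mean [0.8309 0.5266 0.0836] zpct [0.08  0.084 0.086]
orange [ 37. 338.] 908 mean [0.7883 0.5141 0.0349] zpct [0.011 0.033 0.062]
orange [  8. 339.] 55 mean [0.7957 0.5488 0.0705] zpct [0.067 0.072 0.075]
orange [166. 373.] 49 mean [0.5533 0.4601 0.0255] zpct [0.016 0.025 0.034]
orange [153. 389.] 52 mean [0.5509 0.4937 0.0275] zpct [0.02  0.028 0.034]
```

```bash
python3 - <<'E'
from h import *
for n,(a,b) in {"scene":((260,212),(200,310)),"side":((302,230),(235,365))}.items():
    z=np.load(f"pics/{n}0.npz");p,d,pose=z["p"],z["d"],z["pose"];c=manip.get_calibration(n)
    uv=np.array([(u,v) for v in range(150,290) for u in range(170,400)])
    P,ok=depthpts(c,uv,d,pose)
    uv=uv[ok]
    rgb=p[uv[:,1],uv[:,0]].astype(int)
    light=(rgb.min(1)>90)&(np.ptp(rgb,axis=1)<40)
    sel=light&(P[:,0]>.35)&(P[:,0]<.8)&(P[:,1]>-.17)&(P[:,1]<.22)
    m=np.zeros((420,560),np.uint8); m[uv[sel][:,1],uv[sel][:,0]]=255
    m=cv2.morphologyEx(m,cv2.MORPH_OPEN,np.ones((7,7)))
    s=m[uv[:,1],uv[:,0]]>0
    Q=P[s]; print(n,len(Q),Q.mean(0),np.percentile(Q[:,2],[2,50,98]))
    print(cv2.minAreaRect((Q[:,:2]*1000).astype(np.float32)))
    F=Q[Q[:,2]>.014]; print("walls",len(F),cv2.minAreaRect((F[:,:2]*1000).astype(np.float32)), np.percentile(F[:,2],98))
E
```

```text
scene 3375 [ 0.52784216 -0.00212572  0.00658447] [-0.00032465  0.00363076  0.02359958]
((517.9393920898438, -13.3729248046875), (215.90467834472656, 249.40196228027344), 81.10102081298828)
walls 595 ((527.9234619140625, 1.174041748046875), (183.84576416015625, 229.3630828857422), 81.1701889038086) 0.025009738659302134
side 13022 [0.5658931  0.04232248 0.00409335] [-0.0010138   0.00220461  0.02388877]
((564.3094482421875, 24.252899169921875), (384.6782531738281, 421.3817138671875), 86.5917739868164)
walls 1133 ((566.3859252929688, -8.298355102539062), (183.36251831054688, 315.3321533203125), 81.14260864257812) 0.02608235071884326
```

```bash
cat >> h.py <<'E'
from scipy.spatial.transform import Rotation as R
def pose():
    s=manip.sense(); return s,np.array(s["tcp_pos"]),R.from_quat(s["tool_rot"])
def to(x,y,z,yaw):
    s,p,r=pose(); M=r.as_matrix(); d=M.T@(np.array([x,y,z])-p)
    cy=np.degrees(np.arctan2(M[1,0],M[0,0])); tw=-((yaw-cy+180)%360-180)
    print("t",round(s["t"],2),"tcp",p.round(4),"yaw",cy.round(2),"tilt",np.degrees(np.arccos(-M[2,2])).round(2),"q",np.round(s["q"],2),"F",np.round(s["force"],1),"gap",round(s["finger_gap"],3))
    print("units",(d/.4).round(4),"twist",round(np.radians(tw)/.5,4))
E
python3 - <<'E'
from h import *
to(.43,-.35,.26,2.9)
z=np.load("pics/wrist0.npz");p,d=z["p"],z["d"];c=manip.get_calibration("wrist")
M=np.array(c["pose"]);s,t,r=pose()
for uv in [(165,274),(392,274),(150,290),(172,300),(165,320)]:
    P,_=depthpts(c,[uv],d,M); print(uv,(r.inv().apply(P-t)*1000).round(1))
E
```

```text
t 0.15 tcp [ 0.1642 -0.6025  0.2415] yaw 15.23 tilt 0.1 q [-1.48  0.53  1.43 -0.    1.18 -0.18] F [-0.1 -0.2 -0.3] gap 1.0
units [ 0.8071 -0.4346 -0.0452] twist 0.4305
(165, 274) [[ 12.2 -43.4  -9.1]]
(392, 274) [[12.3 44.4 -9.2]]
(150, 290) [[ 12.3 -44.9 -21.6]]
(172, 300) [[ -0.2 -42.3  -7.5]]
(165, 320) [[ -2.8 -42.4 -17.5]]
```

Emit:
move_arm:
  deltas:
    - [0.8, -0.43, -0.045, 0.43, 100]
    - [0.8, -0.43, -0.045, 0.43, 100]
    - [0.8, -0.43, -0.045, 0.43, 100]
    - [0.8, -0.43, -0.045, 0.43, 100]
    - [0.8, -0.43, -0.045, 0.43, 100]
    - [0.8, -0.43, -0.045, 0.43, 100]
    - [0.8, -0.43, -0.045, 0.43, 100]
    - [0.8, -0.43, -0.045, 0.43, 100]
  force: 35

```text
t: 0.82
tcp_pos: [0.4068, -0.3721, 0.2587]
tool_rot: [1.0, 0.025, -0.0, -0.0]
force: [-0.5, -0.0, -0.7]
finger_gap: 1.002
```

```bash
python3 - <<'E'
from h import *
to(.5,.05,.26,2.9)
E
```

```text
t 0.82 tcp [ 0.4068 -0.3721  0.2587] yaw 2.9 tilt 0.03 q [-0.94  0.41  1.6   0.    1.13  0.58] F [-0.5 -0.  -0.7] gap 1.002
units [ 0.2861 -1.0422 -0.0028] twist -0.0002
```

Emit:
move_arm:
  deltas:
    - [0.2, -0.9, 0, 0, 100]
    - [0.2, -0.9, 0, 0, 100]
    - [0.2, -0.9, 0, 0, 100]
    - [0.2, -0.9, 0, 0, 100]
    - [0.2, -0.9, 0, 0, 100]
    - [0.2, -0.9, 0, 0, 100]
    - [0.2, -0.9, 0, 0, 100]
    - [0.2, -0.9, 0, 0, 100]

```text
t: 1.48
tcp_pos: [0.4612, -0.0432, 0.2588]
tool_rot: [1.0, 0.025, -0.0, -0.0]
force: [0.2, -0.4, 0.8]
finger_gap: 0.998
```

```bash
python3 - <<'E'
from h import *
to(.57,.32,.22,2.9)
E
```

```text
t 1.48 tcp [ 0.4612 -0.0432  0.2588] yaw 2.89 tilt 0.0 q [-0.34  0.29  1.8   0.    1.05  1.18] F [ 0.2 -0.4  0.8] gap 0.998
units [ 0.3174 -0.8933  0.0971] twist -0.0004
```

Emit:
move_arm:
  deltas:
    - [0.3, -0.88, 0.07, 0, 100]
    - [0.3, -0.88, 0.07, 0, 100]
    - [0.3, -0.88, 0.07, 0, 100]
    - [0.3, -0.88, 0.07, 0, 100]
    - [0.3, -0.88, 0.07, 0, 100]
    - [0.3, -0.88, 0.07, 0, 100]
    - [0.3, -0.88, 0.07, 0, 100]
    - [0.3, -0.88, 0.07, 0, 100]

```text
t: 2.15
tcp_pos: [0.5525, 0.2766, 0.2333]
tool_rot: [1.0, 0.026, -0.0, 0.0]
force: [1.1, -0.5, 0.7]
finger_gap: 0.998
```

```bash
python3 - <<'E'
from h import *
to(.56,.32,.22,2.9)
E
```

```text
t 2.15 tcp [0.5525 0.2766 0.2333] yaw 2.94 tilt 0.04 q [ 0.28  0.53  1.46 -0.    1.15  1.8 ] F [ 1.1 -0.5  0.7] gap 0.998
units [ 0.0243 -0.1075  0.0333] twist 0.0012
```

Emit:
move_arm:
  deltas:
    - [0.024, -0.108, 0.033, 0, 100]
    - [0.024, -0.108, 0.033, 0, 100]
    - [0.024, -0.108, 0.033, 0, 100]
    - [0.024, -0.108, 0.033, 0, 100]
    - [0.024, -0.108, 0.033, 0, 100]
    - [0.024, -0.108, 0.033, 0, 100]
    - [0.024, -0.108, 0.033, 0, 100]
    - [0.024, -0.108, 0.033, 0, 100]

```text
t: 2.82
tcp_pos: [0.5603, 0.3169, 0.2212]
tool_rot: [1.0, 0.025, 0.0, -0.0]
force: [-1.7, -0.0, 0.2]
finger_gap: 0.994
```

```bash
python3 - <<'E'
from h import *
to(.6,.32,.15,2.9)
c=manip.get_calibration("wrist");M=np.array(c["pose"]);p,d=manip.snapshot("wrist")
cv2.imwrite("pics/wrist1.png",p[:,:,::-1])
for k,m in masks(p).items():
    m=cv2.morphologyEx(m,cv2.MORPH_OPEN,np.ones((3,3)))
    N,L,S,C=cv2.connectedComponentsWithStats(m)
    for i in range(1,N):
        if S[i,4]<100: continue
        v,u=np.where(L==i); P,_=depthpts(c,np.c_[u,v],d,M)
        print(k,C[i].round(),S[i,4],P.mean(0).round(4),np.percentile(P[:,2],[2,50,98]).round(4))
        z0=np.percentile(P[:,2],98)
        Q=P[P[:,2]>z0-.004]; print("   top rect",np.round(np.hstack([*map(np.ravel,cv2.minAreaRect((Q[:,:2]*1000).astype(np.float32)))]),1))
        if k=="blue": print(np.round(np.hstack([*map(np.ravel,cv2.minAreaRect((P[:,:2]*1000).astype(np.float32)))]),1))
E
```

```text
t 2.82 tcp [0.5603 0.3169 0.2212] yaw 2.81 tilt 0.04 q [ 0.34  0.58  1.4  -0.    1.16  1.86] F [-1.7 -0.   0.2] gap 0.994
units [ 0.0994 -0.0029  0.1781] twist -0.0031
blue [278. 145.] 12647 [0.6046 0.3193 0.0797] [0.0783 0.0797 0.0812]
   top rect [601.1 319.1 108.4  88.7   2.9]
[601.1 319.1 108.4  88.7   2.9]
blue [119. 178.] 3635 [0.5587 0.4743 0.0127] [0.0007 0.0131 0.0146]
   top rect [557.4 476.   75.2  62.2   1.8]
[554.9 479.6  80.   69.5   1.8]
orange [244. 154.] 339 [0.601  0.3428 0.105 ] [0.084  0.1091 0.1108]
   top rect [600.4 343.5  23.4   4.6   3.2]
orange [312. 154.] 302 [0.6037 0.2954 0.1076] [0.0939 0.1094 0.1108]
   top rect [602.9 294.8  23.5   4.7   2. ]
orange [ 96. 181.] 216 [0.5574 0.4911 0.0259] [0.0144 0.0266 0.0346]
   top rect [557.2 491.9  15.4   3.4   2.7]
orange [130. 182.] 174 [0.5585 0.4581 0.0266] [0.0137 0.0282 0.0344]
   top rect [558.2 458.2   3.8  14.1  89.2]
```

View pics/wrist1.png

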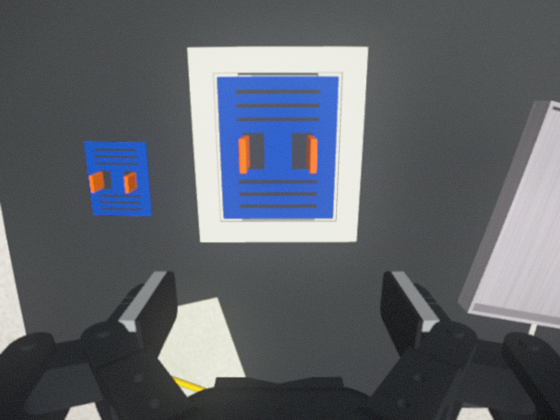

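The wrist view shows both tabs of the large cover at (244,154) and (312,154). From the tabs, the centre is (0.6016, 0.3192) and the tab tops are at z 0.1105. The plate gives (0.6011, 0.3191), so the two agree, and the cover yaw is 2.9°.

Emit:
move_arm:
  deltas:
    - [0.102, 0, 0.1, 0, 100]
    - [0.102, 0, 0.15, 0, 100]
    - [0.102, 0, 0.18, 0, 100]
    - [0.102, 0, 0.18, 0, 100]
    - [0.102, 0, 0.18, 0, 100]
    - [0.102, 0, 0.18, 0, 100]
    - [0.102, 0, 0.18, 0, 100]
    - [0.102, 0, 0.18, 0, 100]

```text
t: 3.53
tcp_pos: [0.6011, 0.3206, 0.1506]
tool_rot: [1.0, 0.026, 0.001, -0.0]
force: [0.4, -0.1, -0.4]
finger_gap: 1.0
```

```bash
python3 - <<'E'
from h import *
to(.6013,.3192,.094,2.9)
E
```

```text
t 3.53 tcp [0.6011 0.3206 0.1506] yaw 2.94 tilt 0.17 q [0.33 0.7  1.36 0.   1.07 1.85] F [ 0.4 -0.1 -0.4] gap 1.0
units [-0.0002  0.0036  0.1415] twist 0.0013
```

Emit:
move_arm:
  deltas:
    - [0, 0.0035, 0.05, 0, 100]
    - [0, 0.0035, 0.1, 0, 100]
    - [0, 0.0035, 0.14, 0, 100]
    - [0, 0.0035, 0.14, 0, 100]
    - [0, 0.0035, 0.14, 0, 100]
    - [0, 0.0035, 0.14, 0, 100]
    - [0, 0.0035, 0.14, 0, 100]
    - [0, 0.0035, 0.14, 0, 100]

```text
t: 4.2
tcp_pos: [0.6017, 0.3191, 0.0943]
tool_rot: [1.0, 0.025, 0.001, -0.0]
force: [-0.6, 0.4, 0.0]
finger_gap: 1.0
```

```bash
python3 - <<'E'
from h import *
to(.6013,.3192,.094,2.9)
c=manip.get_calibration("wrist");M=np.array(c["pose"]);p,d=manip.snapshot("wrist")
cv2.imwrite("pics/wrist2.png",p[:,:,::-1])
E
```

```text
t 4.2 tcp [0.6017 0.3191 0.0943] yaw 2.92 tilt 0.17 q [ 0.32  0.77  1.39 -0.    0.97  1.84] F [-0.6  0.4  0. ] gap 1.0
units [-0.001  -0.0003  0.0007] twist 0.0007
```

View pics/wrist2.png

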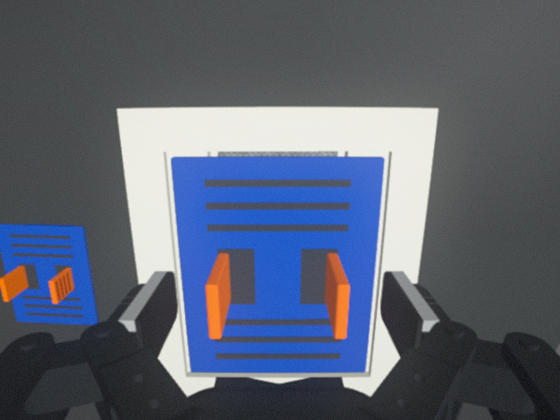

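The tabs at (218,295) and (338,295) sit evenly between the pads at (165,300) and (392,300). I'll close the gripper.

Emit:
move_arm:
  deltas:
    - [0, 0, 0, 0, 60]
    - [0, 0, 0, 0, 50]
    - [0, 0, 0, 0, 40]
    - [0, 0, 0, 0, 30]
    - [0, 0, 0, 0, 20]
    - [0, 0, 0, 0, 10]
    - [0, 0, 0, 0, 0]
    - [0, 0, 0, 0, 0]
  force: 40

```text
t: 4.92
tcp_pos: [0.6016, 0.319, 0.0943]
tool_rot: [1.0, 0.025, 0.001, -0.0]
force: [-1.2, -1.0, 7.6]
finger_gap: 0.375
```

```bash
python3 - <<'E'
from h import *
to(.6013,.3192,.094,2.9)
c=manip.get_calibration("wrist");M=np.array(c["pose"]);p,d=manip.snapshot("wrist")
cv2.imwrite("pics/wrist3.png",p[:,:,::-1])
E
```

```text
t 4.92 tcp [0.6016 0.319  0.0943] yaw 2.92 tilt 0.13 q [0.32 0.77 1.39 0.   0.97 1.84] F [-1.2 -1.   7.6] gap 0.375
units [-0.0007 -0.0004  0.0008] twist 0.0006
```

View pics/wrist3.png

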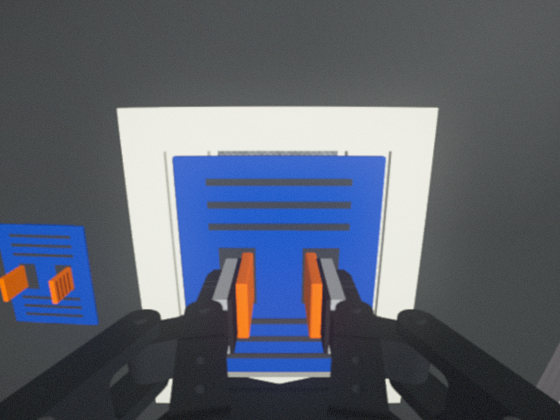

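Both tabs are pinched to about 32 mm across, so they are at their stops. I'll hold briefly, then lift straight up.

Emit:
move_arm:
  deltas:
    - [0, 0, 0, 0, 0]
    - [0, 0, 0, 0, 0]
    - [0, 0, -0.02, 0, 0]
    - [0, 0, -0.05, 0, 0]
    - [0, 0, -0.09, 0, 0]
    - [0, 0, -0.14, 0, 0]
    - [0, 0, -0.2, 0, 0]
    - [0, 0, -0.2, 0, 0]

```text
t: 5.63
tcp_pos: [0.6038, 0.3198, 0.1783]
tool_rot: [1.0, 0.025, 0.005, -0.001]
force: [1.5, -0.2, -1.1]
finger_gap: 0.375
```

```bash
python3 - <<'E'
from h import *
to(.528,.001,.17,-8.8)
c=manip.get_calibration("wrist");M=np.array(c["pose"]);p,d=manip.snapshot("wrist")
cv2.imwrite("pics/wrist4.png",p[:,:,::-1])
v,u=np.where(masks(p)["blue"]); P,_=depthpts(c,np.c_[u,v],d,M)
s,t,r=pose(); print(np.percentile(P[P[:,2]>.1][:,2],[5,50,95]), np.sum(P[:,2]>.1))
E
```

```text
t 5.63 tcp [0.6038 0.3198 0.1783] yaw 2.92 tilt 0.57 q [0.32 0.67 1.34 0.   1.12 1.84] F [ 1.5 -0.2 -1.1] gap 0.375
units [-0.23    0.7864  0.0164] twist 0.409
[0.16266981 0.16372913 0.16482966] 25778
```

View pics/wrist4.png

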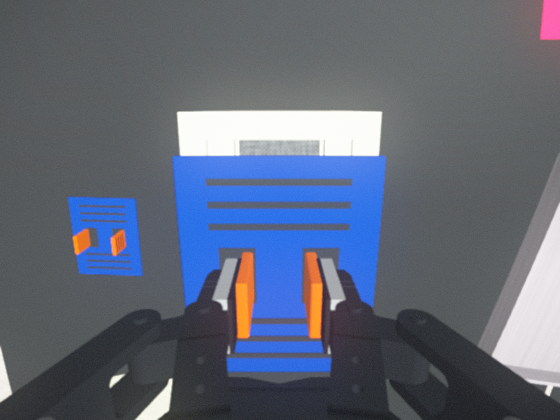

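The cover is off, level and held, with its plate at z 0.164. I'll carry it to the tray at (0.528, 0.001), yaw -8.8°.

Emit:
move_arm:
  deltas:
    - [-0.006, 0.02, 0, 0.02, 0]
    - [-0.018, 0.06, 0, 0.05, 0]
    - [-0.035, 0.12, 0, 0.09, 0]
    - [-0.053, 0.18, 0, 0.14, 0]
    - [-0.07, 0.24, 0, 0.18, 0]
    - [-0.088, 0.3, 0, 0.22, 0]
    - [-0.106, 0.36, 0, 0.26, 0]
    - [-0.12, 0.41, 0, 0.3, 0]

```text
t: 6.35
tcp_pos: [0.5587, 0.1502, 0.1707]
tool_rot: [0.999, -0.051, -0.003, 0.001]
force: [0.1, -0.2, -1.4]
finger_gap: 0.377
```

```bash
python3 - <<'E'
from h import *
to(.528,.001,.17,-8.8)
E
```

```text
t 6.35 tcp [0.5587 0.1502 0.1707] yaw -5.79 tilt 0.3 q [ 0.07  0.56  1.62 -0.    0.97  1.74] F [ 0.1 -0.2 -1.4] gap 0.377
units [-0.0386  0.3789  0.0025] twist 0.1049
```

Emit:
move_arm:
  deltas:
    - [-0.006, 0.06, 0, 0.02, 0]
    - [-0.014, 0.13, 0, 0.04, 0]
    - [-0.02, 0.2, 0, 0.06, 0]
    - [-0.026, 0.26, 0, 0.08, 0]
    - [-0.032, 0.31, 0, 0.1, 0]
    - [-0.036, 0.35, 0, 0.1, 0]
    - [-0.038, 0.37, 0, 0.1, 0]
    - [-0.038, 0.375, 0, 0.1, 0]

```text
t: 7.02
tcp_pos: [0.5297, 0.0034, 0.1715]
tool_rot: [0.997, -0.076, -0.002, -0.0]
force: [0.0, 0.3, -1.5]
finger_gap: 0.374
```

```bash
python3 - <<'E'
from h import *
to(.528,.001,.042,-8.8)
p,d=manip.snapshot("scene")
cv2.imwrite("pics/scene5.png",p[:,:,::-1])
E
```

```text
t 7.02 tcp [0.5297 0.0034 0.1715] yaw -8.69 tilt 0.18 q [-0.2   0.5   1.74 -0.    0.9   1.52] F [ 0.   0.3 -1.5] gap 0.374
units [-0.0023  0.0065  0.3236] twist 0.0038
```

View pics/scene5.png

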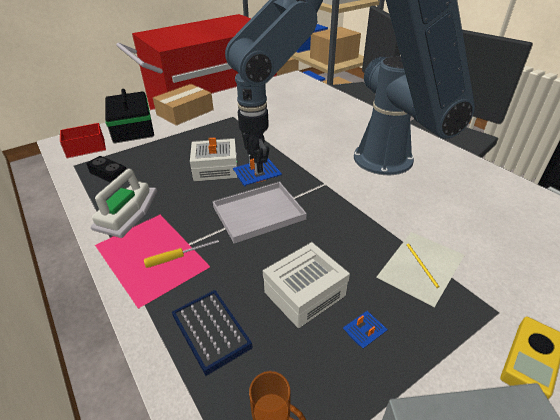

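The scene view shows the cover held level above the tray. The empty cleaner is at (306,283) and the grey cover is untouched at (213,150). Now I'll lower it.

Emit:
move_arm:
  deltas:
    - [0, 0.005, 0.02, 0, 0]
    - [0, 0.005, 0.07, 0, 0]
    - [0, 0.005, 0.12, 0, 0]
    - [0, 0.005, 0.17, 0, 0]
    - [0, 0.005, 0.21, 0, 0]
    - [0, 0.005, 0.24, 0, 0]
    - [0, 0.005, 0.26, 0, 0]
    - [0, 0.005, 0.27, 0, 0]

```text
t: 7.73
tcp_pos: [0.5302, 0.0037, 0.0629]
tool_rot: [0.997, -0.074, -0.001, -0.0]
force: [0.7, 0.4, -0.4]
finger_gap: 0.37
```

```bash
python3 - <<'E'
from h import *
to(.528,.001,.0386,-8.8)
c=manip.get_calibration("wrist");M=np.array(c["pose"]);p,d=manip.snapshot("wrist")
cv2.imwrite("pics/wrist6.png",p[:,:,::-1])
v,u=np.where(masks(p)["blue"]); P,_=depthpts(c,np.c_[u,v],d,M); print(np.percentile(P[:,2],[5,50,95]))
E
```

```text
t 7.73 tcp [0.5302 0.0037 0.0629] yaw -8.48 tilt 0.14 q [-0.2   0.69  1.8   0.    0.65  1.51] F [ 0.7  0.4 -0.4] gap 0.37
units [-0.0042  0.0076  0.0609] twist 0.0113
[0.04718546 0.04818371 0.04920267]
```

View pics/wrist6.png

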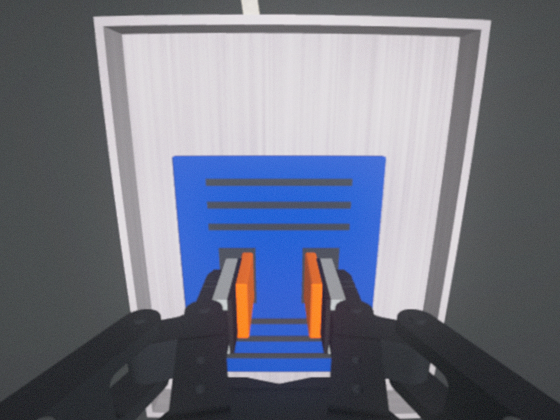

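The cover is centred between the tray walls, with its plate at 0.048 against 0.024 when seated. That leaves 24 mm to go, taken slowly.

Emit:
move_arm:
  deltas:
    - [0, 0, 0.012, 0, 0]
    - [0, 0, 0.024, 0, 0]
    - [0, 0, 0.034, 0, 0]
    - [0, 0, 0.042, 0, 0]
    - [0, 0, 0.049, 0, 0]
    - [0, 0, 0.054, 0, 0]
    - [0, 0, 0.058, 0, 0]
    - [0, 0, 0.06, 0, 0]

```text
t: 8.45
tcp_pos: [0.5309, 0.0027, 0.0404]
tool_rot: [0.997, -0.075, -0.0, -0.0]
force: [-0.4, 0.8, -1.3]
finger_gap: 0.372
```

```bash
python3 - <<'E'
from h import *
to(.528,.001,.0386,-8.8)
c=manip.get_calibration("wrist");M=np.array(c["pose"]);p,d=manip.snapshot("wrist")
v,u=np.where(masks(p)["blue"]); P,_=depthpts(c,np.c_[u,v],d,M); print(np.percentile(P[:,2],[5,50,95]))
to(.528,.001,.0386,-8.8)
E
```

```text
t 8.45 tcp [0.5309 0.0027 0.0404] yaw -8.55 tilt 0.01 q [-0.21  0.73  1.81  0.    0.6   1.51] F [-0.4  0.8 -1.3] gap 0.372
units [-0.0065  0.0053  0.0046] twist 0.0086
[0.02475926 0.02574677 0.02675408]
t 8.5 tcp [0.5308 0.0027 0.0404] yaw -8.55 tilt 0.01 q [-0.21  0.73  1.81  0.    0.6   1.51] F [ 0.1  0.2 -1.7] gap 0.37
units [-0.0064  0.0053  0.0045] twist 0.0086
```

About 2 mm remains.

Emit:
move_arm:
  deltas:
    - [0, 0, 0.001, 0, 0]
    - [0, 0, 0.002, 0, 0]
    - [0, 0, 0.003, 0, 0]
    - [0, 0, 0.004, 0, 0]
    - [0, 0, 0.005, 0, 0]
    - [0, 0, 0.006, 0, 0]
    - [0, 0, 0.006, 0, 0]
    - [0, 0, 0.006, 0, 0]

```text
t: 9.17
tcp_pos: [0.5309, 0.0027, 0.0384]
tool_rot: [0.997, -0.075, 0.0, 0.0]
force: [-0.2, -0.8, 1.2]
finger_gap: 0.373
```

```bash
python3 - <<'E'
from h import *
to(.528,.001,.0386,-8.8)
E
```

```text
t 9.17 tcp [0.5309 0.0027 0.0384] yaw -8.55 tilt 0.01 q [-0.21  0.73  1.81  0.    0.6   1.51] F [-0.2 -0.8  1.2] gap 0.373
units [-0.0066  0.0054 -0.0006] twist 0.0088
```

The force went from -1.7 to +1.2 N at the expected height, so the cover is standing on the floor. I'll release it.

Emit:
move_arm:
  deltas:
    - [0, 0, 0, 0, 45]
    - [0, 0, 0, 0, 55]
    - [0, 0, 0, 0, 65]
    - [0, 0, 0, 0, 75]
    - [0, 0, 0, 0, 85]
    - [0, 0, 0, 0, 95]
    - [0, 0, 0, 0, 100]
    - [0, 0, 0, 0, 100]

```text
t: 9.83
tcp_pos: [0.531, 0.0027, 0.0382]
tool_rot: [0.997, -0.075, 0.0, 0.0]
force: [-0.5, -0.8, 0.4]
finger_gap: 1.003
```

```bash
python3 - <<'E'
from h import *
to(.528,.001,.2,-8.8)
c=manip.get_calibration("wrist");M=np.array(c["pose"]);p,d=manip.snapshot("wrist")
cv2.imwrite("pics/wrist7.png",p[:,:,::-1])
E
```

```text
t 9.83 tcp [0.531  0.0027 0.0382] yaw -8.55 tilt 0.01 q [-0.21  0.73  1.81  0.    0.6   1.51] F [-0.5 -0.8  0.4] gap 1.003
units [-0.0067  0.0054 -0.4044] twist 0.0088
```

View pics/wrist7.png

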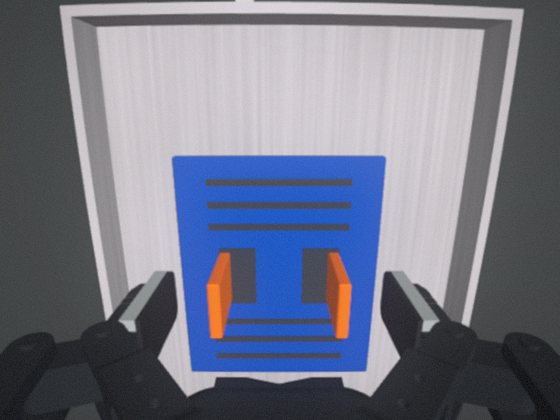

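The tabs at (218,295) and (340,295) have sprung back out and the pads are clear of them. I'll rise straight up.

Emit:
move_arm:
  deltas:
    - [0, 0, -0.02, 0, 100]
    - [0, 0, -0.06, 0, 100]
    - [0, 0, -0.12, 0, 100]
    - [0, 0, -0.2, 0, 100]
    - [0, 0, -0.28, 0, 100]
    - [0, 0, -0.36, 0, 100]
    - [0, 0, -0.4, 0, 100]
    - [0, 0, -0.4, 0, 100]

```text
t: 10.55
tcp_pos: [0.5335, 0.0024, 0.203]
tool_rot: [0.997, -0.074, 0.005, 0.001]
force: [0.4, 0.2, -0.5]
finger_gap: 0.999
```

```bash
python3 - <<'E'
from h import *
to(.528,.001,.2,-8.8)
T=np.array([.528,.001]);a=np.radians(-8.8);Rz=np.array([[np.cos(a),np.sin(a)],[-np.sin(a),np.cos(a)]])
for n in ["wrist","scene"]:
    c=manip.get_calibration(n);M=np.array(c["pose"]);p,d=manip.snapshot(n)
    cv2.imwrite(f"pics/{n}8.png",p[:,:,::-1])
    for k,m in masks(p).items():
        N,L,S,C=cv2.connectedComponentsWithStats(m)
        for i in range(1,N):
            if S[i,4]<60: continue
            v,u=np.where(L==i); P,_=depthpts(c,np.c_[u,v],d,M)
            q=P.mean(0)
            if abs(q[0]-.55)<.15 and abs(q[1])<.4:
                print(n,k,C[i].round(),q.round(4),"in tray",(Rz@(q[:2]-T)).round(4),np.percentile(P[:,2],[5,50,95]).round(4))
E
```

```text
t 10.55 tcp [0.5335 0.0024 0.203 ] yaw -8.53 tilt 0.56 q [-0.21  0.45  1.71  0.    0.97  1.51] F [ 0.4  0.2 -0.5] gap 0.999
units [-0.0131  0.0054  0.0074] twist 0.0093
wrist blue [278. 190.] [0.5347 0.0019 0.0237] in tray [0.0065 0.0019] [0.0225 0.0237 0.0249]
wrist orange [250. 200.] [0.5362 0.0256 0.0487] in tray [0.0044 0.0256] [0.0302 0.053  0.0546]
wrist orange [307. 200.] [ 0.5297 -0.0215  0.0506] in tray [ 0.0051 -0.0219] [0.0382 0.0531 0.0546]
scene blue [258. 209.] [0.5333 0.0091 0.0228] in tray [0.004  0.0089] [0.0203 0.0229 0.025 ]
scene orange [212. 145.] [ 0.5236 -0.2876  0.0969] in tray [ 0.0398 -0.2858] [0.0843 0.097  0.108 ]
scene orange [255. 199.] [ 0.5262 -0.0195  0.0392] in tray [ 0.0013 -0.0205] [0.025  0.0405 0.0529]
scene orange [261. 208.] [0.5339 0.0294 0.0398] in tray [0.0015 0.0289] [0.0258 0.0403 0.053 ]
```

View pics/scene8.png

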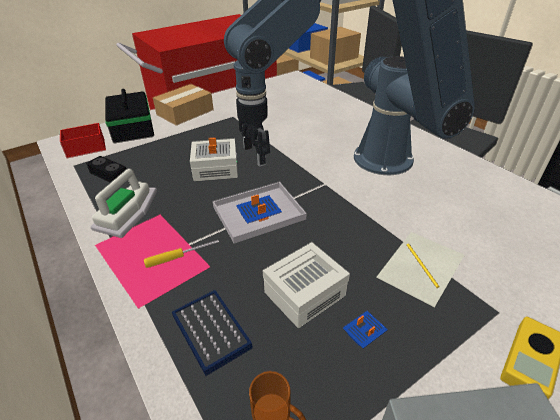

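The cover lies flat in the tray at (258,209). Its plate is at 0.0237, so the grip point is about 36 mm above the tray floor and within 1 cm of the centre. The grey cover hasn't moved.

```bash
python3 -c "
from station import manip
print(manip.sign_off())"
```

```text
the job is handed in; nothing more can be done
None
```

The large blue cover is off its air cleaner and lying flat, tabs up, in the steel tray. I handed the job in at about 10.7 s of the 42 s allowed; sign-off reports no verdict.

- **Squeeze and lift:** I pinched both tabs to about 32 mm across, which is fully in against the stops, and held them. Then I lifted the cover straight up 84 mm and carried it level to the tray.
- **Set-down:** I lowered it until the force reading went from -1.7 N to +1.2 N at the expected height. Then I opened the gripper and rose clear.
- **Last checks:** The plate top is at z 0.0237 and level to about 1 mm, which puts the grip point about 36 mm above the tray floor. It is within about 1 cm of the tray centre. The tabs have sprung back out and the gripper is clear, about 16 cm above where it let go.
- **Grey cover:** Its tabs measure within 1 mm of where they were at the start.
- **Disagreements:** The scene and wrist cameras differed by up to 7 mm on the cover's position in the tray, probably because each sees a different part of the plate. That is well inside the tolerance. I took the tray's centre from the scene camera alone, because the side-camera fit for it was spoiled by other objects. The final wrist view still agreed with it.

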